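Pull the dirty cabin filter and hold the air flap at its balance point

TASK

On the ventilation box, draw the dirty brown filter panel straight up out of its slot by its top edge and drop it into the red bin, leaving the clean white filter seated. Then take the air flap by its orange bar and swing it up to its balance point, standing straight up, without letting it go over to the far side. Finish while still gripping the bar and holding the flap still there, so that I can clip the stay rod on; leave everything else on the bench alone.

Things in the scene. Friction and masses are not known exactly. Their poses are not given: they have to be found in the camera images.
- airbox: Fixed dark grey ventilation box, 170 mm (its x) x 310 mm (its y) x 100 mm high. Origin: centre of its underside, on the bench; z up. Its +y half is a solid deck (top at 100 mm) with two slots along its y, 70 mm apart in x (centres at x = -35 and +35 mm, y = +85 mm), each 14.5 mm wide, 123 mm long and 60 mm deep, one filter panel in each; which is in which varies. Its -y half is an open duct with the flap over it.
- dirty_c (a point): Centre of the dirty filter panel (dark brown, to be removed): a rigid loose panel 12 mm thick (its x), 120 mm wide (its y), 110 mm tall (its z), about 0.12 kg. In its slot it stands upright, centre 95 mm above the bench, top edge at 150 mm, so that 50 mm stands proud of the deck; thickness along the box's x. To be clear of the slot it must rise 60 mm.
- clean_c (a point): Centre of the clean white filter panel, same size, in the other slot; it stays there.
- bin_in (a point): Centre of the inner floor (4 mm above the bench) of the fixed, open red bin: outside 220 mm (its x) x 240 mm (its y) x 100 mm high, walls 4 mm.
- flap_hinge (a point): Midpoint of the flap's horizontal hinge axis, 115 mm above the bench at the box's x = +30 mm, y = -80 mm. The axis runs along the box's y; the frame of this point is that of the box.
- flap_bar (a point): Centre of the orange round bar at the flap's free end, the place to grip: 12 mm diameter, 100 mm long, parallel to the hinge axis, 130 mm from it, carried by two arms at its ends (80 mm clear between them); 39 mm of free gap between bar and flap plate. Gripped from above across the bar, it turns between the fingers as the flap swings.
- flap (a joint): Angle of the aluminium flap (plate 124 mm wide, about 0.3 kg with its bar), rad. 0 = straight up, which is its balance point; negative = leaning towards the box's -x side (the robot's side), positive = towards +x (far side). Bar = hinge + 130 mm x (sin q along the box's x, cos q up). Runs freely from -1.4 to +1.4; it starts fallen on the robot's side at -1.4 (bar about 137 mm above the bench) and falls to one side or the other if not held.
- stay_c (a point): Centre of a steel stay rod, 10 mm diameter, 150 mm long, lying on the bench; leave it.
- driver: Screwdriver lying on the bench; leave it.
- wrench: Wrench lying on the bench behind the box; leave it.
- spray: Yellow spray can, 60 mm diameter, 150 mm tall, origin at the centre of its foot; leave it.
- bulbs: Cardboard box of bulbs, 60 x 90 x 50 mm, origin at the centre of its underside; leave it.
- clips: Small steel bowl, 76 mm diameter, 50 mm tall, origin at the centre of its foot; leave it.

How it is judged:
By the outcome, as a careful person would: the job done as asked, in the order asked, and still so for the second after the job is handed in, while the arm keeps its last pose, push and grip.
It also fails if it takes over 64 s, if anything falls off the work surface, if the arm or the gripper's body presses on something with over 40 N, if the wrist force passes 120 N, or if a joint passes its speed limit or range.

ROBOT

A 7-joint arm with a two-finger parallel gripper is mounted at the origin on the work surface. World frame = base frame: x ahead of the robot, y to its left, z up, the work surface at z = 0. Lengths are in mm, angles in rad, forces in N, time in s.
With the tool pointing down it reaches from about 400 to 900 mm from the base axis. Payload 5.6 kg.
Tool frame: the origin (TCP) lies at the very end of the fingers, on their centre line; the grasp point (between the pads) lies 19 mm behind it; x points along the fingers, z is the direction in which the jaws open and shut, and the axes are right-handed (so a half turn about x gives the same grasp; the last joint's range is limited). The gripper opens to 92 mm and grips with 3 to 60 N. Pads are 20 mm wide; open, the fingers measure 128 mm over their backs; the gripper's body (75 mm by 189 mm) begins 69 mm behind the grasp point.
Start: joints at [1.252, 0.468, -0.012, 1.603, 0.006, 1.071, -0.056], TCP at [176.964, -625.454, 214.592] pointing down, gripper open.
Joint ranges: [-2.53, 2.53], [-0.31, 2.02], [-1.57, 1.55], [0.28, 2.44], [-1.29, 4.43], [0.15, 1.84], [-2.92, 2.92]. Speed limits (rad/s): [2.57, 2.57, 3.14, 3.14, 3.14, 3.14, 3.14].

INTERFACE

Orientations are given as a rotation vector (axis times angle).
In Python, from plant import telemetry, cams, ticket gives the robot as it stands.
- The arm moves only by the shell command python3 -m inch 'ROWS'. ROWS is JSON, a list of rows, each an object with "linear": the shift along the tool's x, y, z in m, a list of three; "twist": the turn, a rotation vector about the tool's x, y, z in degrees, a list of three; "jaw": the finger opening in m, from 0 to 0.0919. In form: [{"linear": [tx, ty, tz], "twist": [ax, ay, az], "jaw": jaw}, ...]. A call has 1 to 8 rows; each row is the pose to reach, as a shift and turn from the pose commanded when the call began, along the tool's axes at that moment; what a row does not reach only later rows make up. A row lasts 1/10 s, in which the tool goes at most 50 mm and 8.59 degrees, less where a joint would pass 70% of its speed; a pose out of reach is approached as far as the arm can. A call with a gripper value outside its range is refused whole. The fingers move at their own pace and stop on an object; the grip force is fixed at half the most. Time passes only in rows, so rows that repeat a pose let the fingers close. It gives the time, the measured TCP pose, the force and the opening at its end, in the units of the state.
- telemetry.get_obs(): the state, without advancing time (a new reading comes with each control period).
- cams.get_image(name): name is "side" or "top"; returns a dict with "color" (420x560x3 uint8, red, green, blue), "intrinsics" (3x3 intrinsics, pixels), "rvec" (rotation vector, rad) and "tvec" (3), from world to camera coordinates, as OpenCV has them. Camera axes: x right, y down, z forward; pixel columns grow to the right and rows downward; lengths in mm; the calibration is good to about 2 mm. A picture is of the moment at which its call begins. There is no depth.
- ticket.close_job(): hands the job in, once; it reports no verdict.
The state is a dict: "time_s": time; "joints": joint angles; "qd": joint speeds; "joint_torque": joint torques, N m; "ee_pos": TCP position; "tool_rot": TCP orientation; "ft_force": force on the tool from outside, world axes, zero at the start; "moment": the same for the moment, N m; "gripper_width": finger opening in mm.
Only numpy, scipy, OpenCV 4.12 (cv2) and the standard library are available. Lean on these libraries where they do the work, as an engineer would, in place of code of your own. Each camera call takes 0.05 s, during which the arm holds its last target.

## Working session

There is one attempt and no reset: what is moved stays moved. The work goes in short steps, Python scripts to look and compute and a shell command to move; the robot and the scene stay as the last step left them, time stands still between calls to the robot, and variables do not carry over. Pictures are saved under pics/ and viewed, and the job is handed in when it is done.

```bash
mkdir -p pics; ls; python3 - <<'E'
from plant import telemetry, cams
import cv2
o=telemetry.get_obs()
for k,v in o.items(): print(k,v)
for n in("side","top"):
    d=cams.get_image(n); cv2.imwrite(f"pics/{n}0.png",d["color"][:,:,::-1]); print(n,d["intrinsics"],d["rvec"],d["tvec"])
E
```

```text
pics
time_s 0.0
joints [ 1.25200575  0.46841296 -0.01161888  1.60362345  0.00601729  1.07137253
 -0.05630016]
qd [ 9.24536943e-04  2.41060584e-04  3.45641775e-04  1.05278778e-03
 -1.57229026e-03 -9.29507513e-04  5.48664940e-05]
joint_torque [ 3.77534807e-04 -5.20574105e+01 -1.18733133e-02 -2.43752646e+01
 -5.65920922e-02  1.72479782e-02  1.62582087e-04]
ee_pos [ 176.77885951 -624.89502077  213.61720199]
tool_rot [ 1.0047294   1.3286545  -1.00312054]
ft_force [-0.19772297 -1.12164609  0.37527723]
moment [-0.00278124  0.02174094  0.01525419]
gripper_width 91.74730469051187
side [[509.35100879   0.         291.79184606]
 [  0.         509.35100879 219.39297883]
 [  0.           0.           1.        ]] [ 2.40469202 -0.09330649  0.05627324] [-528.19513906   99.02016017 1494.0089402 ]
top [[389.70855253   0.         279.72732412]
 [  0.         389.70855253 209.46827438]
 [  0.           0.           1.        ]] [ 2.12954302 -2.13096199  0.14564192] [ -30.93741958  558.79353632 1119.06986571]
```

View pics/side0.png

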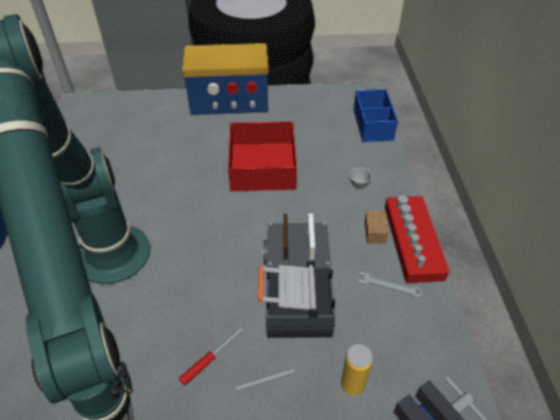

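View pics/top0.png

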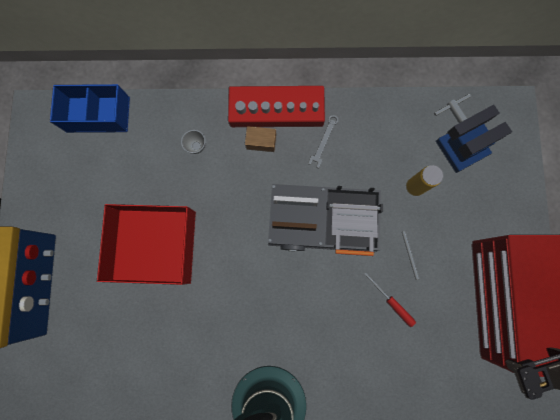

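The dirty panel is in the robot-side slot (top view about 294,225) and the clean one is in the far slot (296,199). The orange bar is at about (354,252) and the red bin at (147,245). Next I'll enlarge these areas.

```bash
cat > h.py <<'E'
import numpy as np, cv2
from plant import cams, telemetry
from scipy.spatial.transform import Rotation as R
def crop(n,x0,y0,x1,y1,s,name):
    d=cams.get_image(n); c=d["color"][y0:y1,x0:x1,::-1]
    c=cv2.resize(c,None,fx=s,fy=s,interpolation=cv2.INTER_CUBIC)
    cv2.imwrite("pics/"+name,c)
def ray(d,u,v):
    M=cv2.Rodrigues(d["rvec"])[0]; t=np.array(d["tvec"]).ravel()
    c=-M.T@t; r=M.T@np.linalg.inv(d["intrinsics"])@np.array([u,v,1.]); return c,r
def atz(d,u,v,z):
    c,r=ray(d,u,v); return c+r*(z-c[2])/r[2]
def proj(d,P):
    return cv2.projectPoints(np.array(P,float).reshape(-1,1,3),d["rvec"],d["tvec"],d["intrinsics"],None)[0].reshape(-1,2)
E
python3 - <<'E'
from h import *
crop("top",260,175,390,265,6,"t1.png")
crop("side",250,205,350,345,4,"s1.png")
crop("top",90,195,205,295,5,"t2.png")
E
```

```text
(no output)
```

View pics/t1.png

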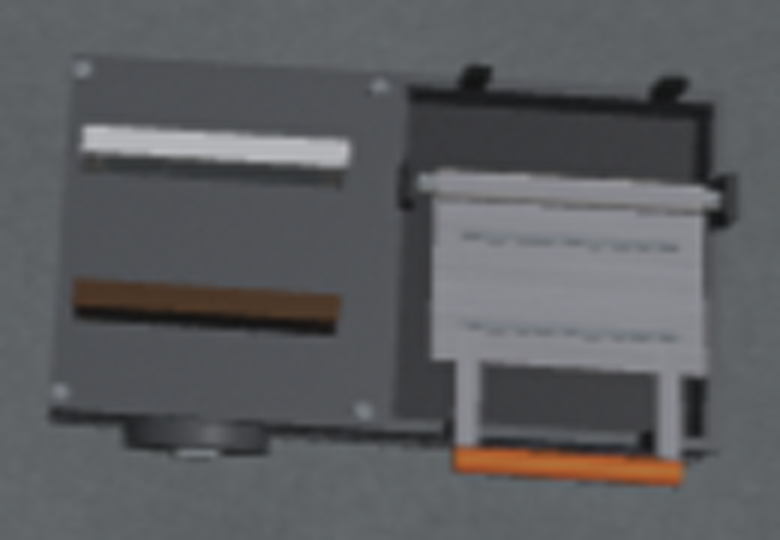

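View pics/s1.png

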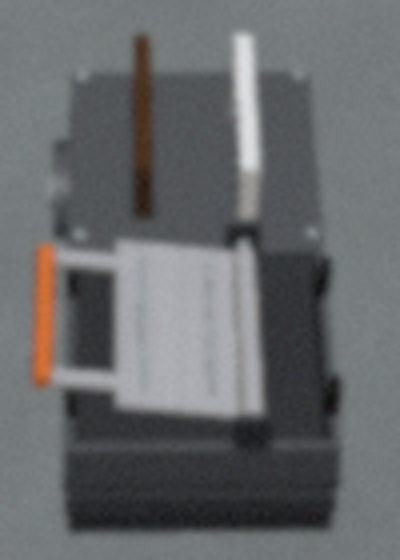

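View pics/t2.png

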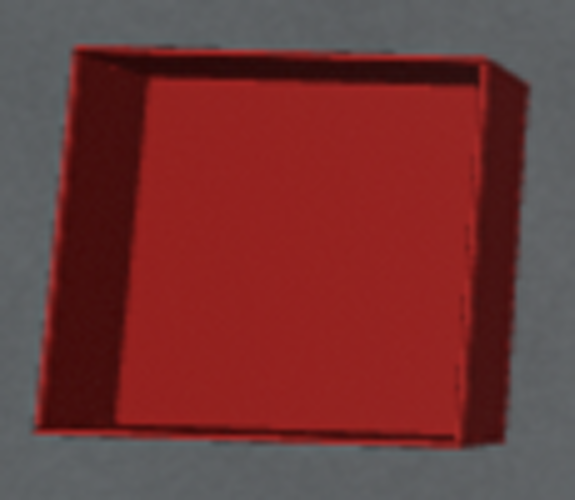

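```bash
cat > fit.py <<'E'
from h import *
from scipy.optimize import least_squares
d={n:cams.get_image(n) for n in("top","side")}
T=lambda x,y:(260+(x+.5)/6-.5,175+(y+.5)/6-.5)
S=lambda x,y:(250+(x+.5)/4-.5,205+(y+.5)/4-.5)
B=lambda x,y:(90+(x+.5)/5-.5,195+(y+.5)/5-.5)
pts=[("top",T(75,55),(85,155,100)),("top",T(50,410),(-85,155,100)),
("top",T(455,460),(-98.1,-30,137.1)),("top",T(684,473),(-98.1,-130,137.1)),
("top",T(82,124),(41,145,150)),("top",T(350,138),(41,25,150)),
("top",T(74,281),(-29,145,150)),("top",T(341,296),(-29,25,150)),
("side",S(44,245),(-98.1,-30,137.1)),("side",S(41,385),(-98.1,-130,137.1)),
("side",S(142,36),(-35,145,150)),("side",S(244,34),(35,145,150)),]
def w(p,q):
    c,s=np.cos(p[2]),np.sin(p[2]); return np.array([p[0]+c*q[0]-s*q[1],p[1]+s*q[0]+c*q[1],q[2]])
def res(p): return np.concatenate([proj(d[n],w(p,q))[0]-u for n,u,q in pts])
for yaw0 in (0,):
    r=least_squares(res,[600,0,yaw0],x_scale=[100,100,1])
    print(r.x,np.degrees(r.x[2]));print(res(r.x).reshape(-1,2).round(1))
p=r.x
for nm,q in dict(dirty=(-35,85,150),clean=(35,85,150),hinge=(30,-80,115),bar=(-98.1,-80,137.1),bartop=(30,-80,245)).items(): print(nm,w(p,q).round(1))
bp=[("top",B(77,48),(1,1)),("top",B(486,58),(1,-1)),("top",B(37,432),(-1,1)),("top",B(460,440),(-1,-1))]
for n,u,q in bp: print(q,atz(d[n],*u,100).round(1))
print(telemetry.get_obs()["tool_rot"], R.from_rotvec(telemetry.get_obs()["tool_rot"]).as_matrix().round(4))
E
python3 fit.py
```

```text
[ 5.31492799e+02 -1.59860567e+02 -6.14130932e-02] -3.518711049040499
[[-0.  -0.4]
 [ 0.2 -0.4]
 [ 0.3 -0.7]
 [-0.5 -0.5]
 [ 0.7 -0. ]
 [ 0.1  0.1]
 [ 0.3 -0.8]
 [ 0.4 -0.6]
 [-0.5  0.8]
 [-0.6 -0.9]
 [-1.  -0.8]
 [-1.2 -0.5]]
dirty [501.8 -72.9 150. ]
clean [571.6 -77.2 150. ]
hinge [ 556.5 -241.6  115. ]
bar [ 428.7 -233.7  137.1]
bartop [ 556.5 -241.6  245. ]
(1, 1) [566.3 469.1 100. ]
(1, -1) [559.9 232.9 100. ]
(-1, 1) [349.5 476.  100. ]
(-1, -1) [345.4 239.1 100. ]
[ 1.00398534  1.32745587 -1.0036413 ] [[-2.000e-04  9.622e-01  2.722e-01]
 [ 4.000e-04  2.722e-01 -9.622e-01]
 [-1.000e+00 -1.000e-04 -4.000e-04]]
```

```bash
cat > go.py <<'E'
# usage: go.py x y z yawdeg(of jaw axis) -> tool deltas assuming commanded~measured
import sys
from h import *
o=telemetry.get_obs(); M=R.from_rotvec(o["tool_rot"]).as_matrix()
x,y,z,yaw=map(float,sys.argv[1:5])
a=np.radians(yaw); zt=np.array([np.cos(a),np.sin(a),0]); xt=np.array([0,0,-1.]); T=np.c_[xt,np.cross(zt,xt),zt]
print("t",o["time_s"],"pos",o["ee_pos"].round(1),"F",o["ft_force"].round(1),"w",round(o["gripper_width"],1))
print("lin mm",(M.T@(np.array([x,y,z])-o["ee_pos"])).round(1),"twist",np.degrees(R.from_matrix(M.T@T).as_rotvec()).round(2))
E
python3 -m inch '[{"linear":[-0.016,0.278,-0.266],"twist":[-42,0,0],"jaw":0.04},{"linear":[-0.016,0.278,-0.266],"twist":[-42,0,0],"jaw":0.04},{"linear":[-0.016,0.278,-0.266],"twist":[-42,0,0],"jaw":0.04},{"linear":[-0.016,0.278,-0.266],"twist":[-42,0,0],"jaw":0.04},{"linear":[-0.016,0.278,-0.266],"twist":[-42,0,0],"jaw":0.04},{"linear":[-0.016,0.278,-0.266],"twist":[-42,0,0],"jaw":0.04},{"linear":[-0.016,0.278,-0.266],"twist":[-42,0,0],"jaw":0.04},{"linear":[-0.016,0.278,-0.266],"twist":[-42,0,0],"jaw":0.04}]'
python3 go.py 501.8 -72.9 215 -3.5
```

```text
time_s: 1.15
ee_pos: [373.5, -290.8, 231.1]
tool_rot: [0.438, 1.525, -0.438]
ft_force: [0.7, -0.8, -0.4]
gripper_width: 39.9
t 1.15 pos [ 373.5 -290.8  231.1] F [ 0.7 -0.8 -0.4] w 39.9
lin mm [ 16.2 252.7  -6.8] twist [-28.54   0.05   0.  ]
```

```bash
python3 -m inch '[{"linear":[0,0.2527,-0.0068],"twist":[-28.5,0,0],"jaw":0.04},{"linear":[0,0.2527,-0.0068],"twist":[-28.5,0,0],"jaw":0.04},{"linear":[0,0.2527,-0.0068],"twist":[-28.5,0,0],"jaw":0.04},{"linear":[0,0.2527,-0.0068],"twist":[-28.5,0,0],"jaw":0.04},{"linear":[0.016,0.2527,-0.0068],"twist":[-28.5,0,0],"jaw":0.04},{"linear":[0.03,0.2527,-0.0068],"twist":[-28.5,0,0],"jaw":0.04},{"linear":[0.046,0.2527,-0.0068],"twist":[-28.5,0,0],"jaw":0.04},{"linear":[0.046,0.2527,-0.0068],"twist":[-28.5,0,0],"jaw":0.04}]'
python3 go.py 501.8 -72.9 112 -3.5
python3 -c "
from h import *
crop('top',230,150,360,250,6,'t3.png');crop('side',240,120,360,300,3,'s3.png')
"
```

```text
time_s: 1.95
ee_pos: [499.6, -75.8, 182.8]
tool_rot: [0.05, 1.574, -0.049]
ft_force: [0.0, 0.0, -0.1]
gripper_width: 40.1
t 1.95 pos [499.6 -75.8 182.8] F [ 0.   0.  -0.1] w 40.1
lin mm [70.8  3.   2.3] twist [-0.14 -0.23 -0.03]
```

View pics/t3.png

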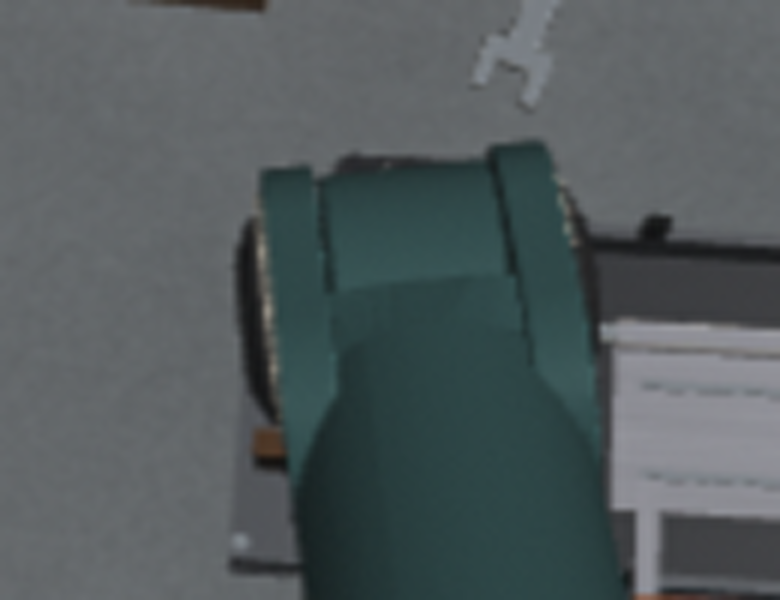

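View pics/s3.png

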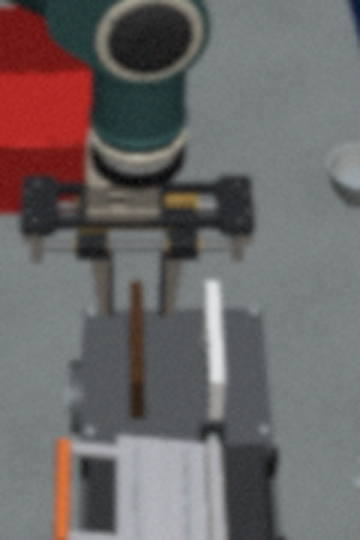

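```bash
python3 go.py 501.8 -72.9 112 -3.5; python3 -c "
from h import *
d=cams.get_image('side'); o=telemetry.get_obs()
c=lambda p:((proj(d,p)-[240,120]+.5)*3-.5).round(1)
print('tcp',c(o['ee_pos']))
a=np.radians(-3.5);ax=np.array([np.cos(a),np.sin(a),0]);ay=np.array([-np.sin(a),np.cos(a),0])
D=np.array([501.8,-72.9,150]);print('panel far/near top',c([D+60*ay,D-60*ay]))
print('clean',c([D+70*ax+60*ay,D+70*ax-60*ay]))
"
python3 -c "
from h import *
crop('side',260,180,330,270,8,'s4.png')"
```

```text
t 2.05 pos [501.  -76.6 184.8] F [-0.1 -0.4  1.5] w 40.4
lin mm [72.8  3.7  0.6] twist [-0.22 -0.01  0.  ]
tcp [[134.  305.5]]
panel far/near top [[133.3 279.4]
 [135.  380.6]]
clean [[209.2 279. ]
 [215.4 380. ]]
```

View pics/s4.png

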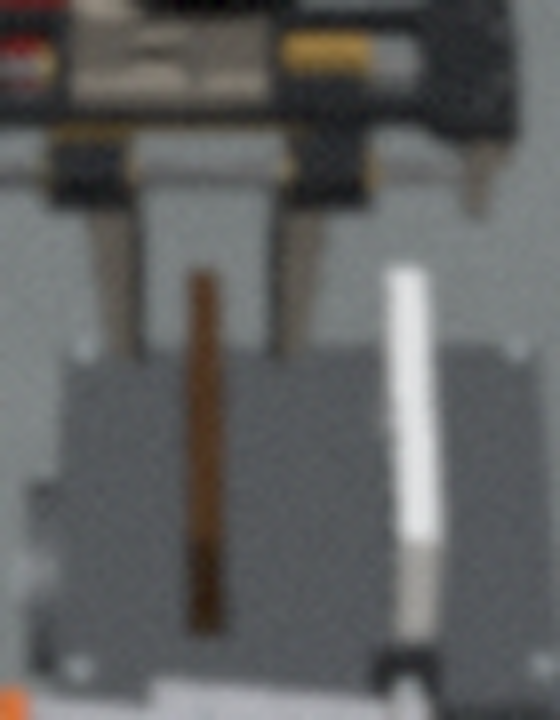

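```bash
python3 -m inch '[{"linear":[0.04,0.002,0],"twist":[0,0,0],"jaw":0.04},{"linear":[0.06,0.002,0],"twist":[0,0,0],"jaw":0.04},{"linear":[0.073,0.002,0],"twist":[0,0,0],"jaw":0.04},{"linear":[0.073,0.002,0],"twist":[0,0,0],"jaw":0.025},{"linear":[0.073,0.002,0],"twist":[0,0,0],"jaw":0.0},{"linear":[0.073,0.002,0],"twist":[0,0,0],"jaw":0.0},{"linear":[0.073,0.002,0],"twist":[0,0,0],"jaw":0.0},{"linear":[0.073,0.002,0],"twist":[0,0,0],"jaw":0.0}]'
python3 go.py 501.2 -72.9 112 -3.5
```

```text
time_s: 2.95
ee_pos: [502.0, -74.6, 112.7]
tool_rot: [0.05, 1.568, -0.051]
ft_force: [-0.6, -0.1, 4.4]
gripper_width: 12.0
t 2.95 pos [502.  -74.6 112.7] F [-0.6 -0.1  4.4] w 12.0
lin mm [ 0.7  1.6 -0.9] twist [-0.21  0.12  0.03]
```

```bash
python3 -m inch '[{"linear":[-0.01,0.002,0],"twist":[0,0,0],"jaw":0.0},{"linear":[-0.02,0.002,0],"twist":[0,0,0],"jaw":0.0},{"linear":[-0.03,0.002,0],"twist":[0,0,0],"jaw":0.0},{"linear":[-0.04,0.002,0],"twist":[0,0,0],"jaw":0.0},{"linear":[-0.05,0.002,0],"twist":[0,0,0],"jaw":0.0},{"linear":[-0.06,0.002,0],"twist":[0,0,0],"jaw":0.0},{"linear":[-0.07,0.002,0],"twist":[0,0,0],"jaw":0.0},{"linear":[-0.08,0.002,0],"twist":[0,0,0],"jaw":0.0}]'
python3 -c "
from h import *
crop('side',240,120,360,280,4,'s5.png')"
```

```text
time_s: 3.75
ee_pos: [501.5, -71.6, 192.6]
tool_rot: [0.051, 1.57, -0.05]
ft_force: [0.3, 0.0, -1.7]
gripper_width: 12.0
```

View pics/s5.png

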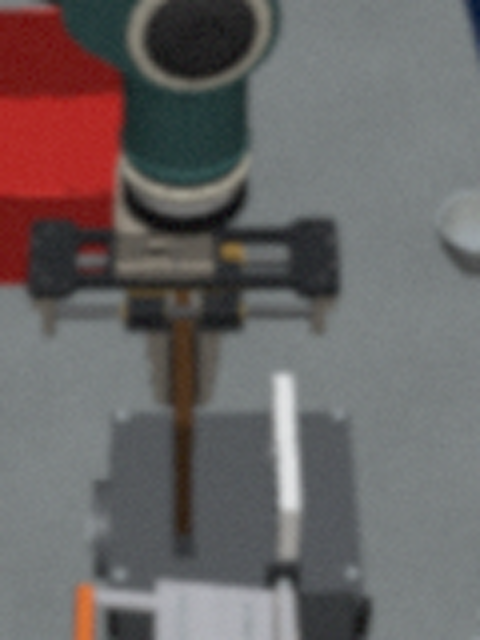

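```bash
python3 go.py 455 354 225 -3.5; python3 -m inch '[{"linear":[-0.03,0.02,0],"twist":[0,0,0],"jaw":0.0},{"linear":[-0.04,0.06,0],"twist":[0,0,0],"jaw":0.0},{"linear":[-0.04,0.10,-0.01],"twist":[0,0,0],"jaw":0.0},{"linear":[-0.04,0.14,-0.02],"twist":[0,0,0],"jaw":0.0},{"linear":[-0.04,0.18,-0.03],"twist":[0,0,0],"jaw":0.0},{"linear":[-0.04,0.22,-0.04],"twist":[0,0,0],"jaw":0.0},{"linear":[-0.04,0.26,-0.05],"twist":[0,0,0],"jaw":0.0},{"linear":[-0.04,0.30,-0.06],"twist":[0,0,0],"jaw":0.0}]'
python3 go.py 455 354 225 -3.5
```

```text
t 3.8 pos [502.5 -71.8 194.1] F [ 0.6 -0.5  0.3] w 12.0
lin mm [-31.  421.9 -74.5] twist [-0.17  0.18 -0.01]
time_s: 4.6
ee_pos: [460.1, 232.7, 231.8]
tool_rot: [0.051, 1.57, -0.05]
ft_force: [-0.5, -0.7, -1.8]
gripper_width: 11.9
t 4.6 pos [460.1 232.7 231.8] F [-0.5 -0.7 -1.8] w 11.9
lin mm [  6.9 120.7 -12.9] twist [-0.2   0.01 -0.02]
```

```bash
python3 -m inch '[{"linear":[0,0.04,0],"twist":[0,0,0],"jaw":0.0},{"linear":[0,0.08,-0.01],"twist":[0,0,0],"jaw":0.0},{"linear":[0,0.118,-0.013],"twist":[0,0,0],"jaw":0.0},{"linear":[0.0,0.118,-0.013],"twist":[0,0,0],"jaw":0.0},{"linear":[0.04,0.118,-0.013],"twist":[0,0,0],"jaw":0.0},{"linear":[0.08,0.118,-0.013],"twist":[0,0,0],"jaw":0.0},{"linear":[0.12,0.118,-0.013],"twist":[0,0,0],"jaw":0.0},{"linear":[0.14,0.118,-0.013],"twist":[0,0,0],"jaw":0.0}]'
python3 -c "
from h import *
crop('side',200,60,330,220,4,'s6.png')"
```

```text
time_s: 5.4
ee_pos: [454.0, 347.2, 88.2]
tool_rot: [0.049, 1.574, -0.054]
ft_force: [-0.5, -0.2, -0.6]
gripper_width: 11.6
```

View pics/s6.png

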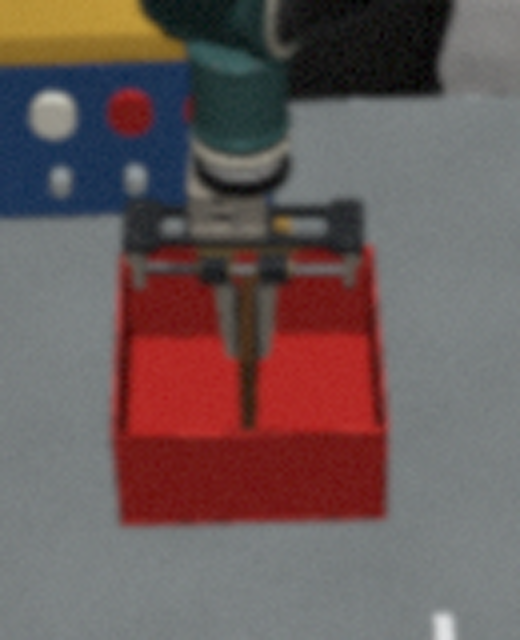

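```bash
python3 -m inch '[{"linear":[0,0,0],"twist":[0,0,0],"jaw":0.06},{"linear":[0,0,0],"twist":[0,0,0],"jaw":0.06},{"linear":[0,0,0],"twist":[0,0,0],"jaw":0.06},{"linear":[-0.02,0,0],"twist":[0,0,0],"jaw":0.06},{"linear":[-0.05,0,0],"twist":[0,0,0],"jaw":0.06},{"linear":[-0.09,0,0],"twist":[0,0,0],"jaw":0.06},{"linear":[-0.13,0,0],"twist":[0,0,0],"jaw":0.06},{"linear":[-0.16,0,0],"twist":[0,0,0],"jaw":0.06}]'
python3 -c "
from h import *
crop('side',200,60,330,220,4,'s7.png')"; python3 go.py 428.7 -233.7 240 -3.5
```

```text
time_s: 6.25
ee_pos: [455.9, 350.4, 255.9]
tool_rot: [0.053, 1.566, -0.048]
ft_force: [0.7, 0.7, 0.4]
gripper_width: 59.6
t 6.3 pos [457.5 352.3 260.4] F [0.2 1.2 2.6] w 59.9
lin mm [  16.3 -586.8    8.8] twist [-0.19  0.56 -0.41]
```

View pics/s7.png

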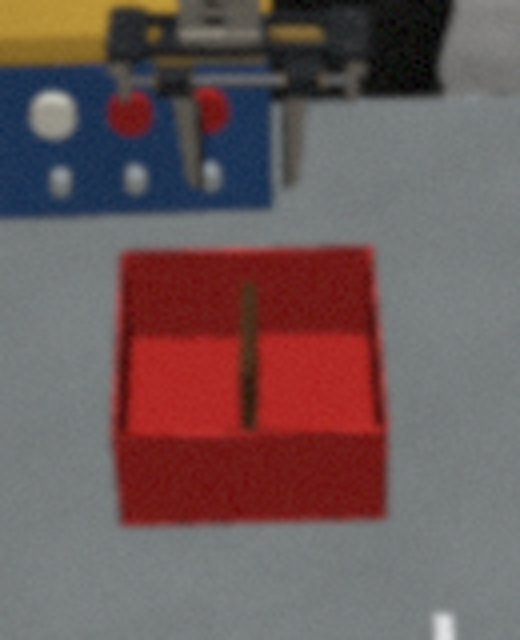

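```bash
python3 -m inch '[{"linear":[0,-0.39,0],"twist":[0,0,0],"jaw":0.032},{"linear":[0,-0.39,0],"twist":[0,0,0],"jaw":0.032},{"linear":[0,-0.39,0],"twist":[0,0,0],"jaw":0.032},{"linear":[0,-0.39,0],"twist":[0,0,0],"jaw":0.032},{"linear":[0,-0.39,0],"twist":[0,0,0],"jaw":0.032},{"linear":[0,-0.39,0],"twist":[0,0,0],"jaw":0.032},{"linear":[0,-0.39,0],"twist":[0,0,0],"jaw":0.032},{"linear":[0,-0.39,0],"twist":[0,0,0],"jaw":0.032}]'
python3 go.py 428.7 -233.7 190 -3.5
```

```text
time_s: 7.1
ee_pos: [430.0, -42.6, 252.9]
tool_rot: [0.051, 1.567, -0.054]
ft_force: [-0.5, 0.4, -0.1]
gripper_width: 32.0
t 7.1 pos [430.  -42.6 252.9] F [-0.5  0.4 -0.1] w 32.0
lin mm [  63.3 -190.6   11.2] twist [-0.31  0.17  0.1 ]
```

```bash
python3 -m inch '[{"linear":[0,-0.19,0.01],"twist":[0,0,0],"jaw":0.032},{"linear":[0,-0.19,0.01],"twist":[0,0,0],"jaw":0.032},{"linear":[0,-0.19,0.01],"twist":[0,0,0],"jaw":0.032},{"linear":[0,-0.19,0.01],"twist":[0,0,0],"jaw":0.032},{"linear":[0.05,-0.19,0.01],"twist":[0,0,0],"jaw":0.032},{"linear":[0.075,-0.19,0.01],"twist":[0,0,0],"jaw":0.032},{"linear":[0.075,-0.19,0.01],"twist":[0,0,0],"jaw":0.032},{"linear":[0.075,-0.19,0.01],"twist":[0,0,0],"jaw":0.032}]'
python3 go.py 428.7 -233.7 118 -3.5
python3 -c "
from h import *
crop('side',240,190,340,300,6,'s8.png')
d=cams.get_image('side'); o=telemetry.get_obs()
print('tcp',((proj(d,o['ee_pos'])-[240,190]+.5)*6-.5).round(1),((proj(d,[428.7,-233.7,137.1])-[240,190]+.5)*6-.5).round(1))"
```

```text
time_s: 7.9
ee_pos: [428.6, -229.9, 177.9]
tool_rot: [0.05, 1.569, -0.051]
ft_force: [-0.1, 0.2, 0.8]
gripper_width: 32.6
t 7.9 pos [ 428.6 -229.9  177.9] F [-0.1  0.2  0.8] w 32.6
lin mm [59.9 -3.7  0.2] twist [-0.17  0.09  0.03]
tcp [[119.  493.2]] [[121.  559.8]]
```

View pics/s8.png

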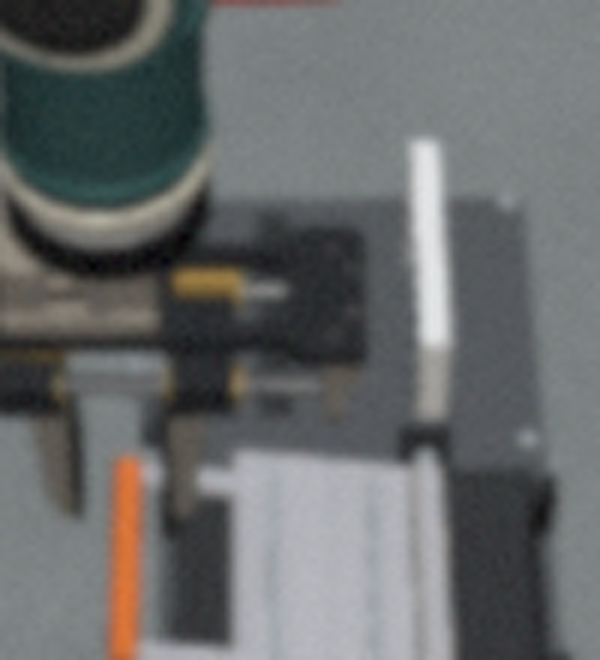

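```bash
python3 -m inch '[{"linear":[0.02,-0.003,0],"twist":[0,0,0],"jaw":0.032},{"linear":[0.04,-0.003,0],"twist":[0,0,0],"jaw":0.032},{"linear":[0.06,-0.003,0],"twist":[0,0,0],"jaw":0.032},{"linear":[0.06,-0.003,0],"twist":[0,0,0],"jaw":0.02},{"linear":[0.06,-0.003,0],"twist":[0,0,0],"jaw":0.0},{"linear":[0.06,-0.003,0],"twist":[0,0,0],"jaw":0.0},{"linear":[0.06,-0.003,0],"twist":[0,0,0],"jaw":0.0}]'
python3 go.py 428.7 -233.7 118 -3.5;  python3 -c "
from h import *
crop('side',240,190,340,300,6,'s9.png')"
```

```text
time_s: 8.7
ee_pos: [427.7, -233.3, 118.1]
tool_rot: [0.05, 1.57, -0.052]
ft_force: [-3.8, 0.7, 7.5]
gripper_width: 10.7
t 8.7 pos [ 427.7 -233.3  118.1] F [-3.8  0.7  7.5] w 10.7
lin mm [ 0.1 -0.3  1. ] twist [-0.21  0.02  0.07]
```

View pics/s9.png

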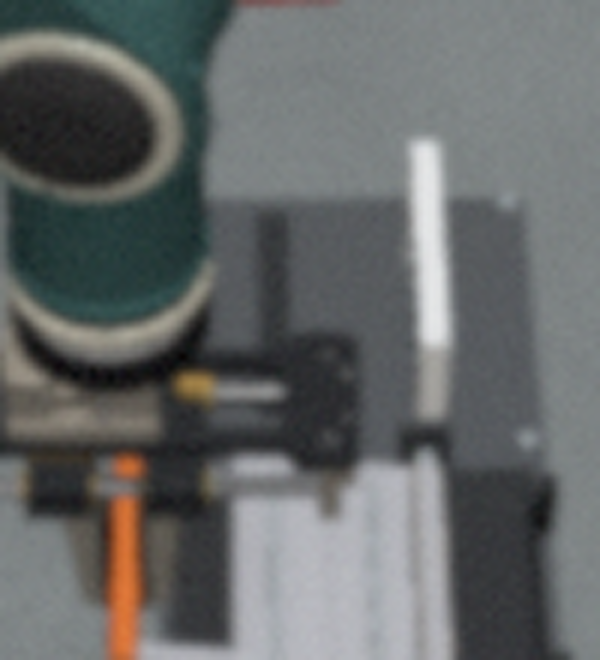

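```bash
for i in 1 2; do python3 -m inch '[{"linear":[0,0,0],"twist":[0,0,0],"jaw":0.0}]'; done
```

```text
time_s: 8.85
ee_pos: [427.7, -233.3, 118.1]
tool_rot: [0.05, 1.57, -0.052]
ft_force: [-3.2, 0.6, 6.9]
gripper_width: 11.1
time_s: 8.95
ee_pos: [427.7, -233.3, 118.1]
tool_rot: [0.05, 1.57, -0.052]
ft_force: [-3.7, 0.9, 6.4]
gripper_width: 11.0
```

```bash
python3 -c "
import numpy as np
qs=np.linspace(-1.4,0,25)
for k in range(3):
  a=qs[8*k]
  for q in qs[8*k+1:8*k+9]: print(round(q,3),round(-.13*(np.cos(q)-np.cos(a)),4),round(.13*(np.sin(q)-np.sin(a)),4))
"
```

```text
-1.342 -0.0074 0.0015
-1.283 -0.0148 0.0034
-1.225 -0.022 0.0058
-1.167 -0.029 0.0086
-1.108 -0.0359 0.0118
-1.05 -0.0426 0.0153
-0.992 -0.0491 0.0193
-0.933 -0.0553 0.0236
-0.875 -0.006 0.0047
-0.817 -0.0116 0.0097
-0.758 -0.017 0.0151
-0.7 -0.0221 0.0207
-0.642 -0.0268 0.0267
-0.583 -0.0311 0.0329
-0.525 -0.0351 0.0393
-0.467 -0.0387 0.046
-0.408 -0.0032 0.0069
-0.35 -0.006 0.0139
-0.292 -0.0084 0.0211
-0.233 -0.0104 0.0284
-0.175 -0.0119 0.0359
-0.117 -0.013 0.0434
-0.058 -0.0137 0.0509
0.0 -0.0139 0.0585
```

```bash
python3 -m inch '[{"linear":[-0.0074,0,0.0015],"twist":[0,0,0],"jaw":0.0},{"linear":[-0.0148,0,0.0034],"twist":[0,0,0],"jaw":0.0},{"linear":[-0.022,0,0.0058],"twist":[0,0,0],"jaw":0.0},{"linear":[-0.029,0,0.0086],"twist":[0,0,0],"jaw":0.0},{"linear":[-0.0359,0,0.0118],"twist":[0,0,0],"jaw":0.0},{"linear":[-0.0426,0,0.0153],"twist":[0,0,0],"jaw":0.0},{"linear":[-0.0491,0,0.0193],"twist":[0,0,0],"jaw":0.0},{"linear":[-0.0553,0,0.0236],"twist":[0,0,0],"jaw":0.0}]'
python3 -c "
from h import *
crop('side',240,190,340,300,6,'s10.png')"
```

```text
time_s: 9.75
ee_pos: [448.7, -234.6, 172.1]
tool_rot: [0.052, 1.576, -0.051]
ft_force: [-9.6, -1.3, 2.8]
gripper_width: 10.4
```

View pics/s10.png

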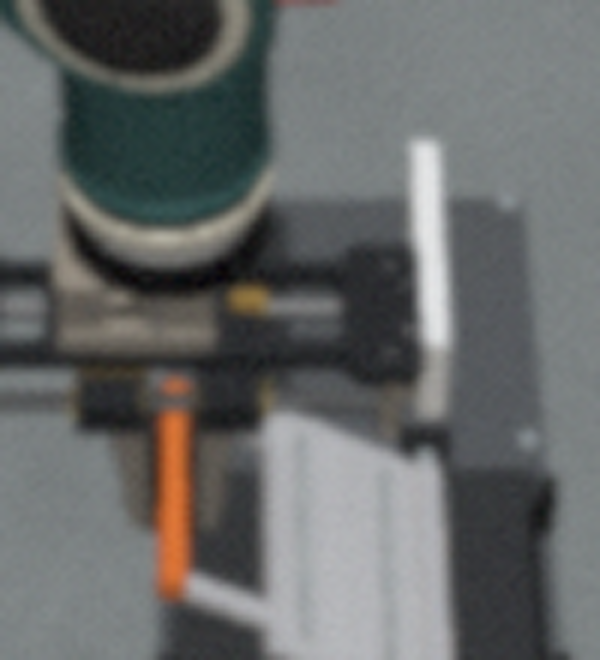

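```bash
python3 -m inch '[{"linear":[-0.007,0,0.0037],"twist":[0,0,0],"jaw":0.0},{"linear":[-0.0126,0,0.0082],"twist":[0,0,0],"jaw":0.0},{"linear":[-0.018,0,0.0133],"twist":[0,0,0],"jaw":0.0},{"linear":[-0.0231,0,0.0188],"twist":[0,0,0],"jaw":0.0},{"linear":[-0.0278,0,0.0248],"twist":[0,0,0],"jaw":0.0},{"linear":[-0.0321,0,0.031],"twist":[0,0,0],"jaw":0.0},{"linear":[-0.0361,0,0.0374],"twist":[0,0,0],"jaw":0.0},{"linear":[-0.0397,0,0.0441],"twist":[0,0,0],"jaw":0.0}]'
python3 -m inch '[{"linear":[0,0,0],"twist":[0,0,0],"jaw":0.0}]'
python3 go.py 555.8 -241.2 226 -3.5
python3 -c "
from h import *
crop('side',240,190,340,300,6,'s11.png')"
```

```text
time_s: 10.6
ee_pos: [494.6, -237.6, 213.7]
tool_rot: [0.05, 1.572, -0.052]
ft_force: [-8.2, 0.1, 8.7]
gripper_width: 11.1
time_s: 10.7
ee_pos: [496.2, -237.7, 214.3]
tool_rot: [0.049, 1.569, -0.052]
ft_force: [-8.3, 0.6, 11.3]
gripper_width: 11.1
t 10.7 pos [ 496.2 -237.7  214.3] F [-8.3  0.6 11.3] w 11.1
lin mm [-11.6   0.3  59.8] twist [-0.19  0.06  0.09]
```

View pics/s11.png

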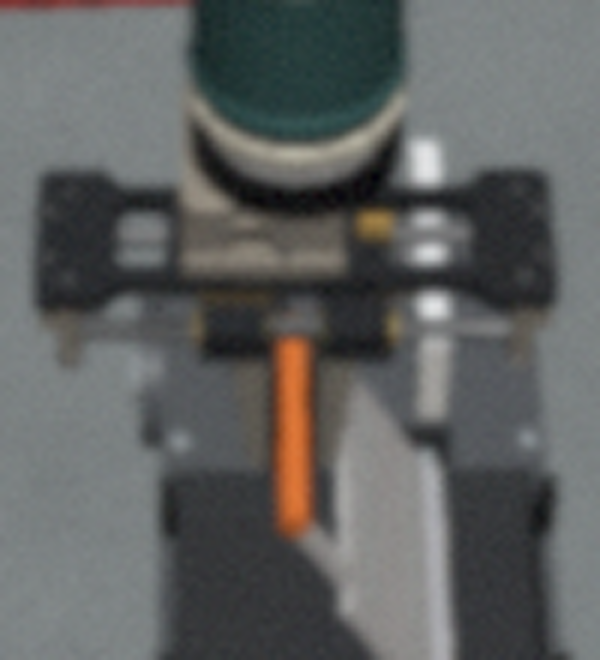

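```bash
python3 -c "
from scipy.optimize import least_squares as L
import numpy as np
P=np.array([[0,118.1],[21.04,172.1],[68.64,214.3]])
r=L(lambda c:np.hypot(*(P-c).T)-130,[128,96]);print(r.x,r.fun, np.arctan2(*(P-r.x).T))"
```

```text
[128.55916889  98.95643125] [-0.02332467  0.03981439 -0.02136463] [-1.42297391 -0.9734255  -0.47911324]
```

```bash
python3 -m inch '[{"linear":[-0.0045,0,0.006],"twist":[0,0,0],"jaw":0.0},{"linear":[-0.0085,0,0.0125],"twist":[0,0,0],"jaw":0.0},{"linear":[-0.011,0,0.020],"twist":[0,0,0],"jaw":0.0},{"linear":[-0.013,0,0.0274],"twist":[0,0,0],"jaw":0.0},{"linear":[-0.0148,0,0.035],"twist":[0,0,0],"jaw":0.0},{"linear":[-0.016,0,0.0427],"twist":[0,0,0],"jaw":0.0},{"linear":[-0.0165,0,0.0478],"twist":[0,0,0],"jaw":0.0},{"linear":[-0.0167,0,0.052],"twist":[0,0,0],"jaw":0.0}]'
python3 -m inch '[{"linear":[0,0,0],"twist":[0,0,0],"jaw":0.0}]'
python3 go.py 556 -241.2 229 -3.5
```

```text
time_s: 11.55
ee_pos: [547.9, -241.0, 228.5]
tool_rot: [0.05, 1.57, -0.051]
ft_force: [-3.7, -2.2, 4.4]
gripper_width: 11.0
time_s: 11.65
ee_pos: [548.1, -241.0, 228.4]
tool_rot: [0.05, 1.569, -0.051]
ft_force: [-1.7, -2.9, 2.4]
gripper_width: 11.3
t 11.65 pos [ 548.1 -241.   228.4] F [-1.7 -2.9  2.4] w 11.3
lin mm [-0.6  0.3  7.9] twist [-0.2   0.07  0.02]
```

```bash
python3 -m inch '[{"linear":[-0.0003,0,0.003],"twist":[0,0,0],"jaw":0.0},{"linear":[-0.0005,0,0.006],"twist":[0,0,0],"jaw":0.0},{"linear":[-0.0005,0,0.008],"twist":[0,0,0],"jaw":0.0},{"linear":[-0.0005,0,0.008],"twist":[0,0,0],"jaw":0.0},{"linear":[-0.0005,0,0.008],"twist":[0,0,0],"jaw":0.0}]'
python3 go.py 556 -241.2 229 -3.5
python3 -c "
from h import *
from scipy.optimize import least_squares as L
o=telemetry.get_obs()
P=np.array([[0,118.1],[21.04,172.1],[68.64,214.3],[120.63,228.4]])
r=L(lambda c:np.hypot(*(P-c).T)-130,[128,96]);print(r.x,r.fun)
e=o['ee_pos'];print('s now',(e[0]-427.7)*.998-(e[1]+233.3)*.061)
d=cams.get_image('top')
cv2.imwrite('pics/t12.png',cv2.resize(d['color'][150:280,250:400,::-1],None,fx=5,fy=5,interpolation=2))
d=cams.get_image('side')
cv2.imwrite('pics/s12.png',cv2.resize(d['color'][190:320,240:360,::-1],None,fx=4.6,fy=4.6,interpolation=2))
a=np.radians(-3.5);ax=np.array([np.cos(a),np.sin(a),0]);ay=np.array([-np.sin(a),np.cos(a),0])
H=np.array([556.5,-241.6,115])
for q in(-.05,0,.05):
  b=H+130*(np.sin(q)*ax+np.cos(q)*np.array([0,0,1]));print(q,((proj(d,[b+50*ay,b-50*ay,H+62*ay,H-62*ay])-[240,190]+.5)*4.6-.5).round(1).tolist())
"
```

```text
time_s: 12.15
ee_pos: [555.1, -241.4, 228.7]
tool_rot: [0.051, 1.57, -0.051]
ft_force: [-2.2, -4.0, 2.1]
gripper_width: 10.9
t 12.15 pos [ 555.1 -241.4  228.7] F [-2.2 -4.   2.1] w 10.9
lin mm [-0.3  0.3  0.9] twist [-0.21 -0.    0.01]
[128.45330709  98.75503257] [-0.09819144  0.06576332  0.10868996 -0.11920191]
s now 127.60724120121526
-0.05 [[321.4, 228.2], [330.6, 384.0], [322.6, 359.2], [333.3, 547.3]]
0 [[333.8, 227.9], [343.8, 383.6], [322.6, 359.2], [333.3, 547.3]]
0.05 [[346.3, 228.0], [356.9, 383.7], [322.6, 359.2], [333.3, 547.3]]
```

View pics/s12.png

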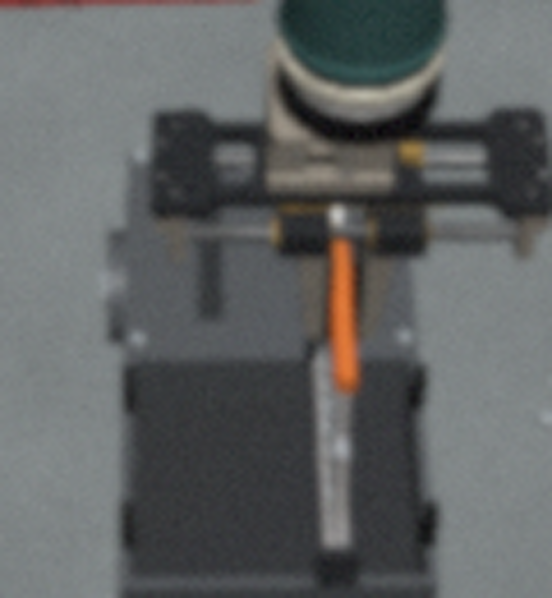

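View pics/t12.png

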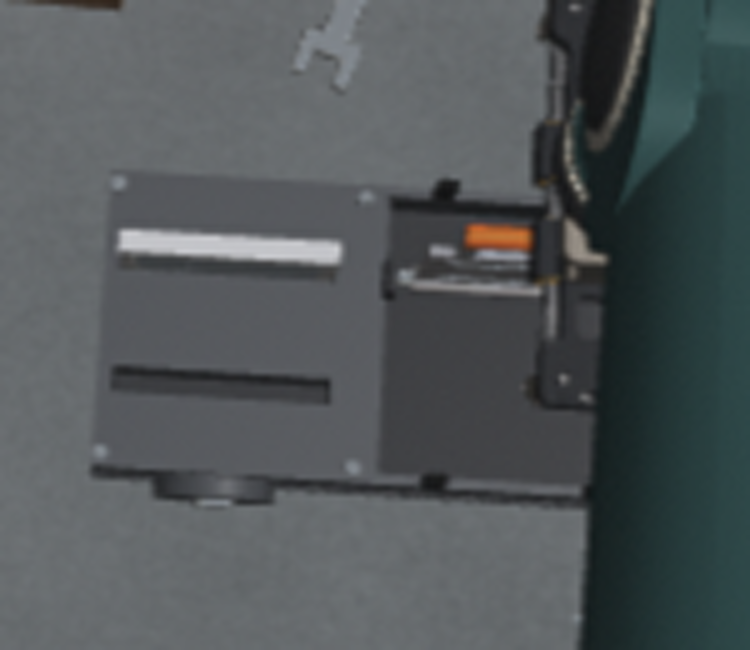

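```bash
python3 -m inch '[{"linear":[0,0,0.0008],"twist":[0,0,0],"jaw":0.0},{"linear":[0,0,0.0008],"twist":[0,0,0],"jaw":0.0},{"linear":[0,0,0.0008],"twist":[0,0,0],"jaw":0.0},{"linear":[0,0,0.0008],"twist":[0,0,0],"jaw":0.0},{"linear":[0,0,0.0008],"twist":[0,0,0],"jaw":0.0},{"linear":[0,0,0.0008],"twist":[0,0,0],"jaw":0.0}]'
python3 go.py 556 -241.2 229 -3.5
python3 -c "
from h import *
d=cams.get_image('top')
cv2.imwrite('pics/t13.png',cv2.resize(d['color'][185:225,320:370,::-1],None,fx=14,fy=14,interpolation=2))
a=np.radians(-3.5);ax=np.array([np.cos(a),np.sin(a),0]);ay=np.array([-np.sin(a),np.cos(a),0])
H=np.array([556.5,-241.6,115])
for q in(-.05,0,.05):
  b=H+130*(np.sin(q)*ax+np.cos(q)*np.array([0,0,1]));print(q,((proj(d,[b+50*ay,H+62*ay])-[320,185]+.5)*14-.5).round(1).tolist())
cv2.imwrite('pics/s13.png',cams.get_image('side')['color'][:,:,::-1])
print(telemetry.get_obs()['qd'].round(3))
"
```

```text
time_s: 12.85
ee_pos: [556.0, -241.4, 228.7]
tool_rot: [0.051, 1.57, -0.051]
ft_force: [-2.5, -4.4, 0.8]
gripper_width: 11.4
t 12.85 pos [ 556.  -241.4  228.7] F [-2.5 -4.4  0.8] w 11.4
lin mm [-0.3  0.2  0. ] twist [-0.2   0.01  0.01]
-0.05 [[328.4, 200.3], [178.4, 284.0]]
0 [[329.9, 163.9], [178.4, 284.0]]
0.05 [[331.1, 127.9], [178.4, 284.0]]
[ 0.     0.002 -0.003  0.    -0.001 -0.    -0.   ]
```

View pics/t13.png

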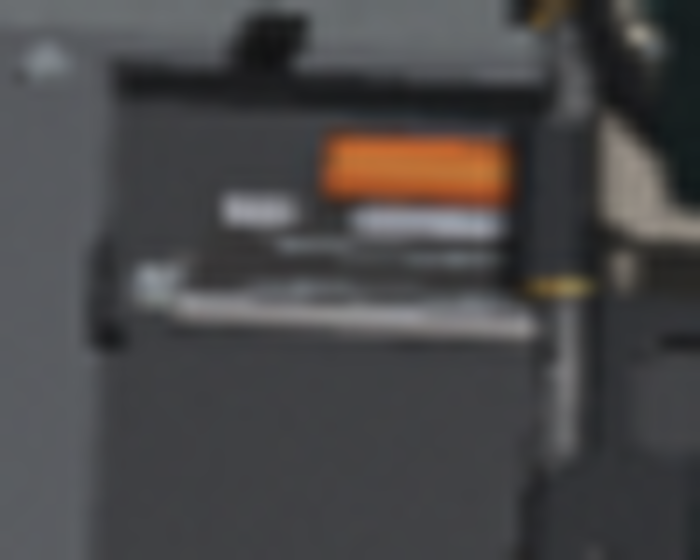

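View pics/s13.png

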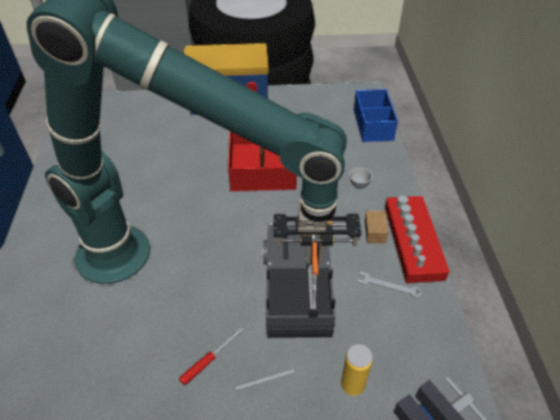

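The bar end is at about (323,165) in the enlarged top crop, against a predicted row of 164 for q = 0. The side view shows the panel standing in the bin, the clean panel's slot hidden behind the gripper, and everything else where it was. The arm is still, so I'm handing in.

```bash
python3 -c "
from plant import ticket
print(ticket.close_job())"
```

```text
the job is handed in; nothing more can be done
None
```

The dirty brown panel is in the red bin, and the flap is standing straight up with the gripper still holding its orange bar. I handed the job in at about 13 s of the 64 s.

- **Filters:** I drew the dirty panel straight up out of its slot and released it in the bin about 12 mm above the floor. It came to rest standing on its edge, not lying flat, with its top about 14 mm above the rim. The last clear view, at 12 s, showed the clean white filter still in its slot.
- **Flap angle:** I swung the bar up along its arc without going over to the far side. I checked the angle three ways:
  - A circle fitted to the measured tool positions puts the final tool position within about 0.5 mm of directly above the hinge.
  - The top camera agrees to within about 0.01 rad.
  - The side camera, checked 0.9 mm before the final position, agrees once its offset of about 1 pixel is allowed for.
- **Holding still:** The joint speeds were about zero and the force on the tool was about 5 N.
- **Disagreements:**
  - The gripper reads about 11 mm on the 12 mm bar.
  - My first estimate of the arc was 2–3 mm off, which caused up to about 14 N of side load partway up. I corrected it during the swing.
- **Rest of the bench:** Nothing else looked moved in the last side view.

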